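# Load the levelling plate and hold the wedge under it

### The job

Gently stand the clear grease reservoir upright in the ring marked on the hinged aluminium plate and let go of it. Then push the orange wedge nose first under the plate's free edge between the frame's rails, until that edge just lifts off the frame (a gap of about 4 mm), and finish still holding the wedge there, flat on the bench, with only the wedge lifting the plate. Leave the caps, cone, seal tray and spanner alone.

Things in the scene. Friction and masses are not known exactly. Their poses are not given: they have to be found in the camera images.
- reservoir: Clear plastic reservoir with a black screw cap, standing upright on the bench to the robot's left. Round: body 58 mm in diameter from 0 to 118 mm height, cap 62 mm in diameter from 118 to 140 mm. About 0.3 kg. Closed and rigid; grip it on the body or the cap. Origin: centre of its underside, z up.
- frame: Dark steel U-shaped frame fixed to the bench, 190 x 140 mm. Two rails 16 mm high, 18 mm wide along own x at own y = -61 and +61 mm (104 mm clear between), crossbar and hinge lugs (34 mm high) at own x = +88 mm. Open at own -x, which looks to the robot's right: there the wedge goes in along own +x over bare bench. Origin on the bench at its middle, z up; yaw varies by 30 degrees.
- plate (a joint): Angle (rad) of the aluminium plate (0.5 kg, 8 mm thick, 138 mm wide), hinged along frame y at frame x = +85 mm, height 25 mm. 0 = level on the rails, top 24 mm above the bench; grows as the free (-x) edge lifts; only gravity pulls it back. Free edge 165 mm from the hinge: 0.024 rad is a 4 mm lift.
- plate_lip (a point): Middle of the axis of the round steel bar, 10 mm in diameter and 96 mm long, that forms the plate's free edge (frame x = -80 mm). With the plate down the axis is 19 mm and the bar's underside 14 mm above the bench. It rises with the plate.
- plate_seat (a point): Centre of the pale disc with a blue ring, 76 mm in diameter, marked on the plate's top face, 24 mm above the bench when the plate is down; 90 mm from the lip towards the hinge. The reservoir is to stand within 20 mm of it.
- wedge: Orange wedge, 0.15 kg, 40 mm wide, on the bench at right. Origin: underside below its grip block; +x to the nose, z up. Block 30 long (x), 22 wide (y), top 64 mm high, on a heel 32 x 40 x 26 mm. Ramp 26 mm high at x=16, falls 1 in 5 to 4 mm at the nose, x=126. The lip meets it with the nose 50 mm past the bar's axis; 5 mm more lifts 1 mm. Push up to 15 N; self-locking.
- caps: Bystander: stack of three black screw caps, 64 mm in diameter, 49 mm high, on the robot's left (may have swapped places with the reservoir). Origin: centre of the underside.
- cone: Bystander: steel cone, 56 mm in diameter, 65 mm high, beyond the frame. Origin: centre of the underside.
- seal_tray: Bystander: white open tray with brass seals, 80 x 130 x 30 mm, beyond the frame. Origin: centre of the underside.
- spanner: Bystander: steel spanner, 200 mm long, lying flat on the robot's right, beyond the wedge. Origin: underside, near its middle.
Not all that is in view belongs to the job. What is meant by the reservoir is not purple, and is the larger of those in its own colour.

How it is judged:
By the outcome, as a careful person would: the job done as asked, in the order asked, and still so for the second after the job is handed in, while the arm keeps its last pose, push and grip.
It also fails if it takes over 62 s, if anything falls off the work surface, if the arm or the gripper's body presses on something with over 40 N, if the wrist force passes 120 N, or if a joint passes its speed limit or range.

### The arm

A 6-joint arm with a two-finger parallel gripper is mounted at the origin on the work surface. World frame = base frame: x ahead of the robot, y to its left, z up, the work surface at z = 0. Lengths are in m, angles in rad, forces in N, time in s.
With the tool pointing down it reaches from about 0.4 to 0.925 m from the base axis. Payload 12.5 kg.
Tool frame: the origin (TCP) lies midway between the tips of the shut fingers; the grasp point (between the pads) lies 19 mm behind it; z points along the fingers, y is the direction in which the jaws open and shut (so a half turn about z gives the same grasp; the last joint's range is limited). The gripper opens to 95 mm and grips with 3 to 60 N. Pads are 20 mm wide; open, the fingers measure 119 mm over their backs; the gripper's body (75 mm by 180 mm) begins 59 mm behind the grasp point.
Start: joints at [-1.449, 0.491, 1.559, -0, 1.092, -0.106], TCP at [0.141, -0.609, 0.19] pointing down, gripper open.
Joint ranges: [-3.1, 3.1], [-0.84, 2.19], [0.05, 2.79], [-1.13, 4.28], [0.06, 2.93], [-2.69, 2.69]. Speed limits (rad/s): [2.22, 2.22, 2.79, 3.14, 3.14, 3.14].

### API

Orientations are given as a unit quaternion [x, y, z, w].
In Python, from rig import read_state, camera, job_done gives the robot as it stands. The module is installed in compiled form; this text tells all that it offers.
- The arm moves only by the tool carry_out, never from a script. Its arguments are lists of equal length, an entry for each row: "claw": the closure, from -1 (fully open) to 1 (shut), so that 0 is half open; "offset": the shift along the tool's x, y, z normalised to -1 to 1, where 1 is 50 cm, a list of three; "yaw": the turn about the tool's z normalised to -1 to 1, where 1 is 60 degrees. In form: {"claw": [claw, ...], "offset": [[tx, ty, tz], ...], "yaw": [yaw, ...]}. A call has 1 to 5 rows; each row is the pose to reach, as a shift and turn from the pose commanded when the call began, along the tool's axes at that moment; what a row does not reach only later rows make up. A row lasts 1/10 s, in which the tool goes at most 50 mm and 8.59 degrees, less where a joint would pass 70% of its speed; a pose out of reach is approached as far as the arm can. A call with a number of a shift or a turn outside -1 to 1 is refused whole. A call with a gripper value outside its range is refused whole. The fingers move at their own pace and stop on an object; the grip force is fixed at half the most. Time passes only in rows, so rows that repeat a pose let the fingers close. It gives the time, the measured TCP pose, the force and the opening at its end, in the units of the state.
- read_state(): the state, without advancing time (a new reading comes with each control period).
- camera(name): name is "scene" or "top" or "wrist"; returns a dict with "pixels" (400x640x3 uint8, red, green, blue), "camera_matrix" (3x3 intrinsics, pixels), "dist_coeffs" ([k1, k2, p1, p2, k3] as OpenCV has them; the pictures are not rectified), "R" (3x3) and "t" (3): a world point X has camera coordinates R X + t. Camera axes: x right, y down, z forward; pixel columns grow to the right and rows downward; lengths in m; the calibration is good to about 2 mm. A picture is of the moment at which its call begins. There is no depth.
- job_done(): hands the job in, once; it reports no verdict.
The state is a dict: "time_s": time; "joint_positions": joint angles; "qvel": joint speeds; "tau": joint torques, N m; "tcp_pos": TCP position; "eef_rot": TCP orientation; "ft_force": force on the tool from outside, world axes, zero at the start; "ft_torque": the same for the moment, N m; "opening": opening from 0.0 (shut) to 1.0 (fully open).
Only numpy, scipy, OpenCV 4.12 (cv2) and the standard library are available. Lean on these libraries where they do the work, as an engineer would, in place of code of your own. Each camera call takes 0.05 s, during which the arm holds its last target. There are 200 camera calls.

## Working session

There is one attempt and no reset: what is moved stays moved. The work goes in short steps, Python scripts to look and compute and a tool call to move; the robot and the scene stay as the last step left them, time stands still between calls to the robot, and variables do not carry over. Pictures are saved under pics/ and viewed, about 8 in all and at most 12, crops included, and the job is handed in when it is done.

Besides the shell and the picture viewer there is one more tool, called after "Emit:" as a command line: name --pt "numbers of a row" for each row, then --argument value for the rest. carry_out: Moves the arm, as the interface text tells. Its arguments: {"type":"object","properties":{"claw":{"type":"array"},"offset":{"type":"array"},"yaw":{"type":"array"}},"required":["claw","offset","yaw"]}

```bash
mkdir -p pics; cat > h.py <<'E'
import numpy as np, cv2
from rig import read_state, camera, job_done
def snap(n,f):
    c=camera(n); cv2.imwrite('pics/'+f,c['pixels'][:,:,::-1]); np.savez('pics/'+f[:-4]+'.npz',**c); return c
def load(f): return dict(np.load('pics/'+f+'.npz'))
def ray(c,uv,z):
    uv=np.array(uv,float).reshape(-1,1,2)
    n=cv2.undistortPoints(uv,c['camera_matrix'],c['dist_coeffs'])[:,0]
    d=np.c_[n,np.ones(len(n))]@c['R']; o=-c['R'].T@c['t']
    return o+d*((z-o[2])/d[:,2])[:,None]
def proj(c,X):
    return cv2.projectPoints(np.array(X,float).reshape(-1,3),cv2.Rodrigues(c['R'])[0],c['t'],c['camera_matrix'],c['dist_coeffs'])[0][:,0]
E
python3 - <<'E'
from h import *
for n in('top','scene'):
    c=snap(n,n+'0.png'); print(n,-c['R'].T@c['t'])
s=read_state(); print(s['time_s'],s['tcp_pos'],s['eef_rot'],s['opening'])
E
```

```text
top [0.44738814 0.02580675 1.03623027]
scene [0.99944536 0.52720683 1.08913845]
0.1 [ 0.14113719 -0.60860401  0.18930567] [ 9.93522555e-01  1.13633891e-01  3.06907070e-06 -5.20909572e-04] 1.0007799499904215
```

View pics/top0.png

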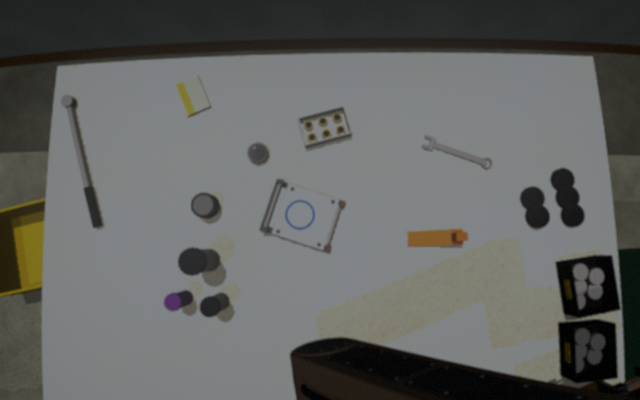

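View pics/scene0.png

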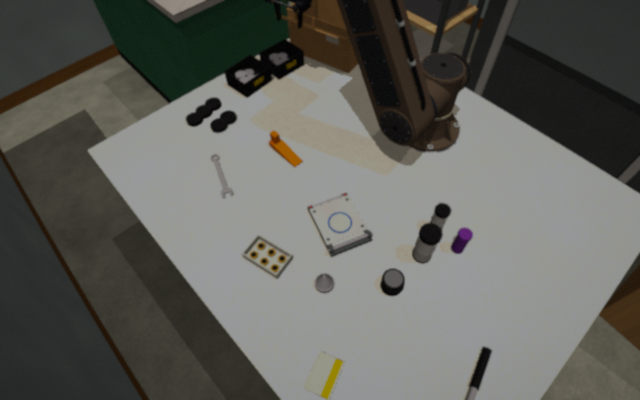

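The top view shows the plate ring at (300,214), its lip from (343,204) to (328,249), and the wedge at (407–467,238) with its nose to the left. The larger clear reservoir has its cap at (192,261). The smaller clear one is at (212,306) and the purple one at (173,302). The scene view agrees.

```bash
python3 - <<'E'
from h import *
for n in('top0','scene0'):
    c=load(n); im=c['pixels']; hsv=cv2.cvtColor(im,cv2.COLOR_RGB2HSV)
    g=lambda m: [x for x in cv2.findContours(m,cv2.RETR_EXTERNAL,cv2.CHAIN_APPROX_NONE)[0] if cv2.contourArea(x)>25]
    x0,y0,x1,y1=(255,170,350,260) if n=='top0' else (300,185,380,260)
    m=cv2.inRange(hsv,(100,90,60),(130,255,255)); w=np.zeros_like(m); w[y0:y1,x0:x1]=m[y0:y1,x0:x1]
    for k in g(w):
        e=cv2.fitEllipse(k); P=ray(c,k,.024); (cx,cy),r=cv2.minEnclosingCircle((P[:,:2]*1000).astype(np.float32)); print(n,'ring',e[0],ray(c,e[0],.024)[0],'r',r)
    m=cv2.inRange(hsv,(5,150,60),(18,255,255)); w=np.zeros_like(m)
    x0,y0,x1,y1=(395,220,480,260) if n=='top0' else (255,120,320,175)
    w[y0:y1,x0:x1]=m[y0:y1,x0:x1]
    for k in g(w):
        print(n,'wedge',cv2.contourArea(k),cv2.boundingRect(k)); 
    # dark caps
    x0,y0,x1,y1=(150,180,245,330) if n=='top0' else (370,195,480,300)
    m=(im.max(2)<60).astype(np.uint8)*255; w=np.zeros_like(m); w[y0:y1,x0:x1]=m[y0:y1,x0:x1]
    for k in g(w):
        print(n,'dark',cv2.contourArea(k),cv2.boundingRect(k),[ray(c,np.mean(k[:,0],0),z)[0].round(3) for z in(.14,.049)])
a=load('top0')['pixels'][165:325,150:480]; b=load('scene0')['pixels'][110:300,240:480]
a=cv2.resize(a,None,fx=2.4,fy=2.4,interpolation=cv2.INTER_CUBIC)
b=cv2.resize(b,None,fx=1.0,fy=1.0)
cv2.imwrite('pics/crop.png',np.clip(a[:,:,::-1]*1.6,0,255).astype(np.uint8))
E
```

```text
top0 wedge 674.0 (409, 230, 58, 16)
top0 dark 403.5 (201, 294, 28, 22) [array([0.331, 0.277, 0.14 ]), array([0.32 , 0.303, 0.049])]
top0 dark 126.0 (178, 291, 15, 16) [array([0.346, 0.344, 0.14 ]), array([0.335, 0.376, 0.049])]
top0 dark 756.5 (179, 249, 40, 26) [array([0.429, 0.313, 0.14 ]), array([0.427, 0.342, 0.049])]
top0 dark 114.0 (199, 196, 21, 22) [array([0.547, 0.284, 0.14 ]), array([0.557, 0.31 , 0.049])]
scene0 wedge 377.0 (270, 131, 32, 35)
scene0 dark 163.0 (381, 272, 23, 23) [array([0.625, 0.356, 0.14 ]), array([0.589, 0.34 , 0.049])]
scene0 dark 121.5 (452, 236, 14, 16) [array([0.408, 0.404, 0.14 ]), array([0.351, 0.392, 0.049])]
scene0 dark 368.0 (419, 222, 23, 24) [array([0.438, 0.332, 0.14 ]), array([0.384, 0.313, 0.049])]
scene0 dark 158.5 (435, 204, 15, 15) [array([0.355, 0.308, 0.14 ]), array([0.293, 0.287, 0.049])]
```

View pics/crop.png

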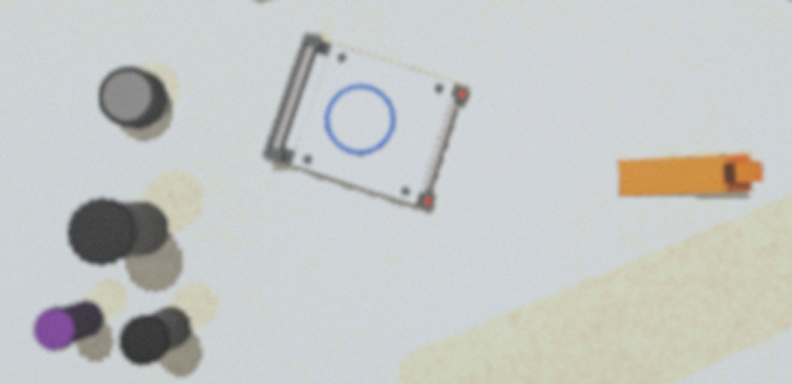

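The crop (2.4x, offset 150,165) shows the reservoir cap at (103,231) and the ring at (360,119). The rail ends are at (461,94) and (428,202), and the hinge corners at (313,40) and (276,155). The wedge nose corners are at (620,160) and (620,195), with the block top at about (749,171).

```bash
python3 - <<'E'
from h import *
c=load('top0')
R=lambda p,z: ray(c,np.array(p)/2.4+[150,165],z)[0].round(4)
res=R((103,231),.14); print('res',res)
print('cap edge diam',R((68,231),.14)-R((137,231),.14))
ring=R((360,119),.024); print('ring',ring,'diam',R((325,119),.024)-R((395,119),.024))
e1,e2=R((461,94),.016),R((428,202),.016); h1,h2=R((313,42),.034),R((278,156),.034)
print('rail ends',e1,e2,'mid',(e1+e2)/2,'hinge',h1,h2,(h1+h2)/2)
d=(h1+h2)/2-(e1+e2)/2;w=e1-e2
print('yaw',np.degrees(np.arctan2(d[1],d[0])),'perp',np.degrees(np.arctan2(w[1],w[0])),'len',np.hypot(*d[:2]),np.hypot(*w[:2]))
n=(R((619,160),.004)+R((619,196),.004))/2; b=R((749,171),.064); print('nose',n,'block',b,np.hypot(*(n-b)[:2]),'dir',np.degrees(np.arctan2(*(n-b)[1::-1])))
print('width',R((619,160),.004)-R((619,196),.004))
s=load('scene0');print(proj(s,[list(res[:2])+[.14],ring,b,n]))
E
```

```text
res [0.4283 0.325  0.14  ]
cap edge diam [0.0011 0.0665 0.    ]
ring [0.5391 0.0866 0.024 ] diam [0.0019 0.0751 0.    ]
rail ends [ 0.5643 -0.0231  0.016 ] [0.4486 0.0158 0.016 ] mid [ 0.50645 -0.00365  0.016  ] hinge [0.6224 0.135  0.034 ] [0.5011 0.1735 0.034 ] [0.56175 0.15425 0.034  ]
yaw 70.69864040597338 perp -18.583383152796827 len 0.16730361621913611 0.12206432730327074
nose [ 0.46865 -0.1943   0.004  ] block [ 0.4703 -0.3194  0.064 ] 0.12511088082177346 dir 90.75565591346336
width [ 0.0393 -0.0018  0.    ]
[[430.26094221 230.41006981]
 [340.24212549 221.90219665]
 [274.34765903 133.18746979]
 [298.91174339 163.50392511]]
```

Emit:
carry_out --claw '[-1,-1,-1,-1,-1]' --pt "0.74 -0.46 -0.12" --pt "0.74 -0.46 -0.12" --pt "0.74 -0.46 -0.12" --pt "0.74 -0.46 -0.12" --pt "0.74 -0.46 -0.12" --yaw '[0,0,0,0,0]'

```text
time_s: 0.6
tcp_pos: [0.3175, -0.4323, 0.2241]
eef_rot: [0.994, 0.114, -0.0, -0.0]
ft_force: [0.2, -0.8, -0.3]
opening: 0.999
```

```bash
cat >> h.py <<'E'
def to(x,y,z,head=None,p=None):
    "offset/yaw numbers from the present pose to a world pose; head = heading of tool x, deg"
    s=read_state(); from scipy.spatial.transform import Rotation as Q
    M=Q.from_quat(s['eef_rot']).as_matrix(); p=np.array(s['tcp_pos']) if p is None else np.array(p)
    h=np.degrees(np.arctan2(M[1,0],M[0,0])); o=M.T@(np.array([x,y,z])-p)/.5
    print('t',s['time_s'],'at',p.round(4),'h',round(h,1),'open',round(s['opening'],3),'F',np.round(s['ft_force'],1),'-> off',o.round(4),'yaw',None if head is None else round((h-head)/60,4), 'rows',round(np.linalg.norm(o)*10,1))
E
python3 -c "
from h import *
to(.45,-.3,.25); to(.52,0,.28); to(.428,.325,.23)"
```

```text
t 0.6 at [ 0.3175 -0.4323  0.2241] h 13.0 open 0.999 F [ 0.2 -0.8 -0.3] -> off [ 0.3178 -0.1981 -0.0518] yaw None rows 3.8
t 0.6 at [ 0.3175 -0.4323  0.2241] h 13.0 open 0.999 F [ 0.2 -0.8 -0.3] -> off [ 0.5895 -0.7511 -0.1117] yaw None rows 9.6
t 0.6 at [ 0.3175 -0.4323  0.2241] h 13.0 open 0.999 F [ 0.2 -0.8 -0.3] -> off [ 0.5569 -1.4258 -0.0116] yaw None rows 15.3
```

Emit:
carry_out --claw '[-1,-1,-1,-1,-1]' --pt "0.59 -0.75 -0.11" --pt "0.59 -0.75 -0.11" --pt "0.59 -0.75 -0.11" --pt "0.59 -0.75 -0.11" --pt "0.59 -0.75 -0.11" --yaw '[0,0,0,0,0]'

```text
time_s: 1.1
tcp_pos: [0.4224, -0.2072, 0.2527]
eef_rot: [0.994, 0.114, -0.0, -0.0]
ft_force: [0.7, -0.7, -0.1]
opening: 1.004
```

Emit:
carry_out --claw '[-1,-1,-1,-1,-1]' --pt "0.28 -0.36 -0.05" --pt "0.28 -0.36 -0.05" --pt "0.28 -0.36 -0.05" --pt "0.28 -0.36 -0.05" --pt "0.28 -0.36 -0.05" --yaw '[0,0,0,0,0]'

```text
time_s: 1.6
tcp_pos: [0.5185, 0.0008, 0.2777]
eef_rot: [0.993, 0.115, 0.0, -0.0]
ft_force: [-0.3, -0.3, 0.2]
opening: 1.001
```

Emit:
carry_out --claw '[-1,-1,-1,-1,-1]' --pt "-0.03 -0.67 0.1" --pt "-0.03 -0.67 0.1" --pt "-0.03 -0.67 0.1" --pt "-0.03 -0.67 0.1" --pt "-0.03 -0.67 0.1" --yaw '[0,0,0,0,0]'

```text
time_s: 2.1
tcp_pos: [0.4502, 0.2377, 0.2403]
eef_rot: [0.994, 0.114, -0.0, 0.0]
ft_force: [1.3, -0.1, 0.5]
opening: 0.997
```

```bash
python3 -c "
from h import *
to(.428,.325,.23); to(.428,.325,.106); print(read_state()['joint_positions'])"
```

```text
t 2.1 at [0.4502 0.2377 0.2403] h 13.0 open 0.997 F [ 1.3 -0.1  0.5] -> off [-0.0039 -0.1801  0.0205] yaw None rows 1.8
t 2.1 at [0.4502 0.2377 0.2403] h 13.0 open 0.997 F [ 1.3 -0.1  0.5] -> off [-0.0039 -0.1802  0.2685] yaw None rows 3.2
[ 3.56039045e-01  2.72914572e-01  1.76865377e+00 -1.57841990e-04
  1.10020831e+00  1.69922415e+00]
```

Emit:
carry_out --claw '[-1,-1,-1]' --pt "-0.004 -0.18 0.02" --pt "-0.004 -0.18 0.02" --pt "-0.004 -0.18 0.02" --yaw '[0,0,0]'

```text
time_s: 2.4
tcp_pos: [0.4272, 0.3266, 0.2297]
eef_rot: [0.993, 0.116, -0.001, 0.0]
ft_force: [0.3, 0.1, 0.2]
opening: 1.0
```

```bash
python3 -c "
from h import *
c=snap('wrist','w1.png')
to(.428,.325,.106)
s=read_state();p=s['tcp_pos']
print('tcp axis at cap top ->',proj(c,[[p[0],p[1],.14],[.428,.325,.14]]))"
```

```text
t 2.45 at [0.4279 0.3248 0.2299] h 13.3 open 1.002 F [-0.2 -0.6  0.4] -> off [ 0.0006 -0.0004  0.2478] yaw None rows 2.5
tcp axis at cap top -> [[320.28919915 197.06246483]
 [320.12620176 196.90791   ]]
```

View pics/w1.png

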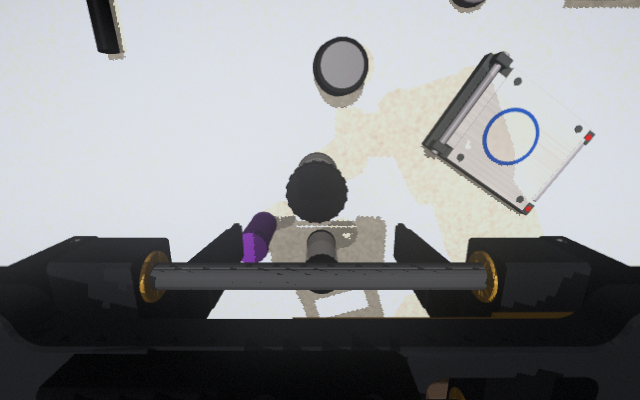

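The wrist view puts the cap centre at (317,191) against a predicted (320,197), so I'll shift about 5 mm along tool x. The ring is at (511,136).

Emit:
carry_out --claw '[-1,-1,-1,-1,-1]' --pt "0.01 -0.005 0.06" --pt "0.01 -0.005 0.14" --pt "0.01 -0.005 0.22" --pt "0.01 -0.005 0.243" --pt "0.01 -0.005 0.243" --yaw '[0,0,0,0,0]'

```text
time_s: 2.95
tcp_pos: [0.4332, 0.3257, 0.1083]
eef_rot: [0.994, 0.113, -0.001, 0.001]
ft_force: [0.3, 0.9, 1.3]
opening: 0.998
```

Emit:
carry_out --claw '[1,1,1,1,1]' --pt "0 0 0" --pt "0 0 0" --pt "0 0 0" --pt "0 0 0" --pt "0 0 0" --yaw '[0,0,0,0,0]'

```text
time_s: 3.45
tcp_pos: [0.4334, 0.3269, 0.1097]
eef_rot: [0.994, 0.114, 0.0, -0.0]
ft_force: [-0.5, 1.2, 4.3]
opening: 0.641
```

```bash
python3 -c "
from h import *
c=load('w1'); print('ring',ray(c,[511,136],.024),'rail ends',ray(c,[[588,137],[528,208]],.016),'res',ray(c,[317,191],.14))
to(.53,.09,.2)"
```

```text
ring [[0.54283285 0.08598553 0.024     ]] rail ends [[ 0.56762521 -0.0242415   0.016     ]
 [ 0.45291863  0.0157733   0.016     ]] res [[0.43322879 0.32948577 0.14      ]]
t 3.45 at [0.4334 0.3269 0.1097] h 13.1 open 0.641 F [-0.5  1.2  4.3] -> off [ 0.0813  0.5052 -0.1806] yaw None rows 5.4
```

Emit:
carry_out --claw '[1,1,1,1,1]' --pt "0 0 -0.02" --pt "0 0 -0.06" --pt "0 0 -0.12" --pt "0 0 -0.17" --pt "0 0 -0.18" --yaw '[0,0,0,0,0]'

```text
time_s: 3.95
tcp_pos: [0.434, 0.3272, 0.2019]
eef_rot: [0.994, 0.114, 0.002, -0.001]
ft_force: [-0.3, 0.3, -3.9]
opening: 0.638
```

Emit:
carry_out --claw '[1,1,1,1,1]' --pt "0.005 0.025 0" --pt "0.015 0.08 0" --pt "0.03 0.15 0" --pt "0.045 0.22 0" --pt "0.057 0.29 0" --yaw '[0,0,0,0,0]'

```text
time_s: 4.45
tcp_pos: [0.4936, 0.1898, 0.1975]
eef_rot: [0.994, 0.114, -0.001, 0.0]
ft_force: [0.5, 0.1, -3.6]
opening: 0.642
```

Emit:
carry_out --claw '[1,1,1,1,1]' --pt "0.013 0.07 0" --pt "0.028 0.14 0" --pt "0.038 0.195 0" --pt "0.042 0.22 0" --pt "0.043 0.227 0" --yaw '[0,0,0,0,0]'

```text
time_s: 4.95
tcp_pos: [0.5401, 0.0847, 0.1979]
eef_rot: [0.994, 0.113, -0.001, -0.0]
ft_force: [0.5, 0.7, -2.7]
opening: 0.64
```

```bash
python3 -c "
from h import *
snap('scene','s2.png'); to(.541,.0863,.14);to(.541,.0863,.1337)"
```

```text
t 5.0 at [0.54   0.0853 0.1982] h 13.0 open 0.644 F [-0.4  0.1 -3.9] -> off [ 0.0025 -0.0014  0.1163] yaw None rows 1.2
t 5.0 at [0.54   0.0853 0.1982] h 13.0 open 0.644 F [-0.4  0.1 -3.9] -> off [ 0.0026 -0.0014  0.1289] yaw None rows 1.3
```

View pics/s2.png

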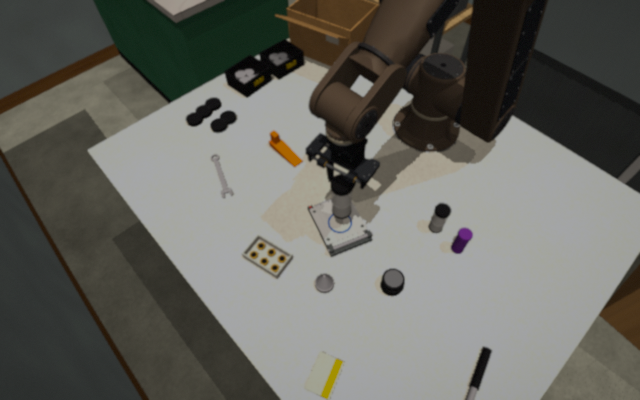

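The scene view shows the reservoir held upright over the ring. Next I lower it gently.

Emit:
carry_out --claw '[1,1,1,1,1]' --pt "0.002 -0.001 0.04" --pt "0.002 -0.001 0.08" --pt "0.002 -0.001 0.11" --pt "0.002 -0.001 0.116" --pt "0.002 -0.001 0.118" --yaw '[0,0,0,0,0]'

```text
time_s: 5.5
tcp_pos: [0.5408, 0.0877, 0.14]
eef_rot: [0.993, 0.114, -0.0, -0.0]
ft_force: [0.0, 0.3, -4.2]
opening: 0.639
```

Emit:
carry_out --claw '[1,1,1,1,1]' --pt "0 0 0.002" --pt "0 0 0.004" --pt "0 0 0.006" --pt "0 0 0.008" --pt "0 0 0.008" --yaw '[0,0,0,0,0]'

```text
time_s: 6.0
tcp_pos: [0.5412, 0.0869, 0.1362]
eef_rot: [0.994, 0.114, 0.0, 0.0]
ft_force: [0.8, -0.2, -3.2]
opening: 0.637
```

Emit:
carry_out --claw '[1,1,1,1,1]' --pt "0 0 0.001" --pt "0 0 0.002" --pt "0 0 0.003" --pt "0 0 0.004" --pt "0 0 0.004" --yaw '[0,0,0,0,0]'

```text
time_s: 6.5
tcp_pos: [0.5412, 0.0869, 0.1341]
eef_rot: [0.994, 0.114, -0.0, 0.0]
ft_force: [0.7, 0.1, -4.3]
opening: 0.641
```

Emit:
carry_out --claw '[1,1,1,1,1]' --pt "0 0 0.001" --pt "0 0 0.002" --pt "0 0 0.003" --pt "0 0 0.003" --pt "0 0 0.003" --yaw '[0,0,0,0,0]'

```text
time_s: 7.0
tcp_pos: [0.5418, 0.0871, 0.1337]
eef_rot: [0.994, 0.114, 0.001, 0.0]
ft_force: [-1.4, 0.9, 6.2]
opening: 0.64
```

Contact shows as the force going from −4 to +6 N. I'll open and go up.

Emit:
carry_out --claw '[-1,-1,-1,-1,-1]' --pt "0 0 0" --pt "0 0 0" --pt "0 0 0" --pt "0 0 0" --pt "0 0 0" --yaw '[0,0,0,0,0]'

```text
time_s: 7.5
tcp_pos: [0.5412, 0.0869, 0.1326]
eef_rot: [0.994, 0.114, -0.0, 0.0]
ft_force: [-1.0, 0.2, -1.0]
opening: 0.978
```

Emit:
carry_out --claw '[-1,-1,-1,-1,-1]' --pt "0 0 -0.04" --pt "0 0 -0.1" --pt "0 0 -0.17" --pt "0 0 -0.23" --pt "0 0 -0.25" --yaw '[0,0,0,0,0]'

```text
time_s: 8.0
tcp_pos: [0.5421, 0.087, 0.2606]
eef_rot: [0.994, 0.114, 0.002, 0.0]
ft_force: [0.3, 0.5, -0.4]
opening: 0.998
```

```bash
python3 -c "
from h import *
to(.4705,-.3194,.2,90)
snap('wrist','w3.png')
"
```

```text
t 8.0 at [0.5421 0.087  0.2606] h 13.1 open 0.998 F [ 0.3  0.5 -0.4] -> off [-0.3235  0.7593  0.1205] yaw -1.2824 rows 8.3
```

View pics/w3.png

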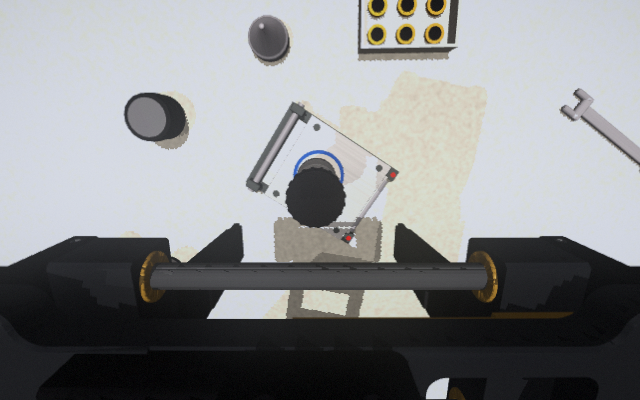

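The reservoir stands in the ring, cap at (315,196). I'm moving towards the wedge.

Emit:
carry_out --claw '[-1,-1,-1,-1,-1]' --pt "-0.32 0.76 0" --pt "-0.32 0.76 0" --pt "-0.32 0.76 0" --pt "-0.32 0.76 0" --pt "-0.32 0.76 0" --yaw '[-0.7,-0.7,-0.7,-0.7,-0.7]'

```text
time_s: 8.55
tcp_pos: [0.5029, -0.136, 0.2563]
eef_rot: [0.899, 0.438, -0.001, -0.001]
ft_force: [1.1, 0.3, -1.2]
opening: 1.001
```

```bash
python3 -c "
from h import *
c=load('w3'); print('res cap',ray(c,[315,196],.164))
to(.4705,-.3194,.18,90)"
```

```text
res cap [[0.54149981 0.09031787 0.164     ]]
t 8.55 at [ 0.5029 -0.136   0.2563] h 51.9 open 1.001 F [ 1.1  0.3 -1.2] -> off [-0.3287  0.1754  0.1526] yaw -0.6342 rows 4.0
```

Emit:
carry_out --claw '[-1,-1,-1,-1,-1]' --pt "-0.33 0.175 0.15" --pt "-0.33 0.175 0.15" --pt "-0.33 0.175 0.15" --pt "-0.33 0.175 0.15" --pt "-0.33 0.175 0.15" --yaw '[-0.63,-0.63,-0.63,-0.63,-0.63]'

```text
time_s: 9.05
tcp_pos: [0.4679, -0.3212, 0.179]
eef_rot: [0.71, 0.704, -0.0, -0.002]
ft_force: [-0.5, 0.5, -0.1]
opening: 1.0
```

```bash
python3 - <<'E'
from h import *
c=snap('wrist','w4.png'); to(.4705,-.3194,.03,90)
print(proj(c,[[.4705,-.3194,.064],[.4687,-.1943,.004]]))
t=snap('top','top4.png')
t=t['pixels'][165:260,240:360]; cv2.imwrite('pics/t4.png',t[:,:,::-1])
E
```

```text
t 9.1 at [ 0.4681 -0.3209  0.1792] h 89.8 open 1.003 F [-1.3 -0.2 -0.3] -> off [0.0022 0.0059 0.2984] yaw -0.0039 rows 3.0
[[320.64443772 190.63329238]
 [318.4679097   77.35374172]]
```

View pics/w4.png

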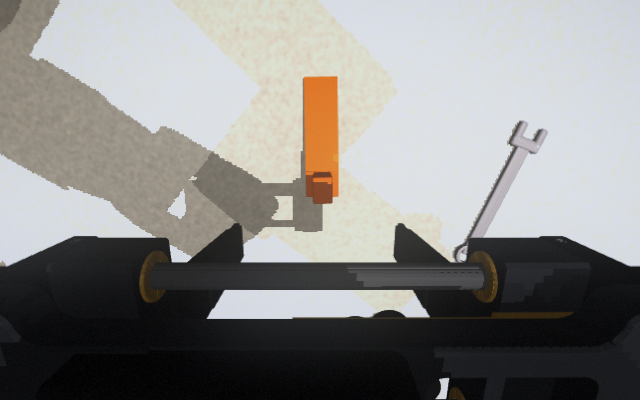

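The block top is at about (322,190) against a predicted (321,191), and the nose is at (320,77). They match within 2 mm.

Emit:
carry_out --claw '[-1,-1,-1,-1,-1]' --pt "0.002 0.008 0.06" --pt "0.002 0.008 0.15" --pt "0.002 0.008 0.24" --pt "0.002 0.008 0.285" --pt "0.002 0.008 0.293" --yaw '[0,0,0,0,0]'

```text
time_s: 9.65
tcp_pos: [0.4731, -0.3151, 0.0336]
eef_rot: [0.711, 0.703, -0.0, -0.002]
ft_force: [-0.9, -0.3, -0.3]
opening: 0.998
```

Emit:
carry_out --claw '[1,1,1,1,1]' --pt "0 0 0" --pt "0 0 0" --pt "0 0 0" --pt "0 0 0" --pt "0 0 0" --yaw '[0,0,0,0,0]'

```text
time_s: 10.15
tcp_pos: [0.4742, -0.3174, 0.037]
eef_rot: [0.711, 0.703, 0.0, 0.001]
ft_force: [0.3, 1.0, -0.1]
opening: 0.637
```

Emit:
carry_out --claw '[1,1,1]' --pt "0 0 0" --pt "0 0 0" --pt "0 0 0" --yaw '[0,0,0]'

```text
time_s: 10.45
tcp_pos: [0.474, -0.3172, 0.0362]
eef_rot: [0.711, 0.704, -0.0, 0.0]
ft_force: [-0.6, -0.2, 0.4]
opening: 0.384
```

View pics/t4.png

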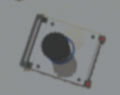

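```bash
python3 - <<'E'
from h import *
# frame yaw: hinge line/rail ends from wrist pictures
for n,e in(('w1',[[588,137],[528,208]]),('w3',[[393,174],[348,238]])):
    P=ray(load(n),e,.016); m=P.mean(0); d=P[0]-P[1]; print(n,P.round(4),m.round(4),'yaw',np.degrees(np.arctan2(d[0],-d[1])),np.hypot(*d[:2]))
# standoff: nose 20 mm short of lip
for a in (70.7,71.5):
    u=np.array([np.cos(np.radians(a)),np.sin(np.radians(a))]); lip=np.array([.541,.0863])-.09*u
    print('lip',lip,'standoff',lip-.156*u)
to(*(lip-.156*u),.036,71)
E
```

```text
w1 [[ 0.5676 -0.0242  0.016 ]
 [ 0.4529  0.0158  0.016 ]] [ 0.5103 -0.0042  0.016 ] yaw 70.76893785199552 0.12148572909272143
w3 [[ 0.5679 -0.0246  0.016 ]
 [ 0.4511  0.0163  0.016 ]] [ 0.5095 -0.0041  0.016 ] yaw 70.71094135040244 0.12376140965420722
lip [0.5112537  0.00135791] standoff [ 0.45969346 -0.14587503]
lip [0.51244258 0.00095087] standoff [ 0.46294305 -0.14698762]
t 10.45 at [ 0.474  -0.3172  0.0362] h 89.4 open 0.384 F [-0.6 -0.2  0.4] -> off [ 0.3403 -0.0256  0.0004] yaw 0.307 rows 3.4
```

Emit:
carry_out --claw '[1,1,1,1,1]' --pt "0 0 0" --pt "0 0 0" --pt "0 0 0" --pt "0 0 0" --pt "0 0 0" --yaw '[0,0,0,0,0]'

```text
time_s: 10.95
tcp_pos: [0.474, -0.3172, 0.0362]
eef_rot: [0.711, 0.704, -0.0, 0.0]
ft_force: [0.4, -1.2, -1.3]
opening: 0.225
```

```bash
python3 -c "
from h import *
to(.4597,-.146,.038,70.7)
to(.4597,-.146,.038,70.7)
"
```

```text
t 10.95 at [ 0.474  -0.3172  0.0362] h 89.4 open 0.225 F [ 0.4 -1.2 -1.3] -> off [ 0.3422 -0.0321 -0.0037] yaw 0.312 rows 3.4
t 10.95 at [ 0.474  -0.3172  0.0362] h 89.4 open 0.225 F [ 0.4 -1.2 -1.3] -> off [ 0.3422 -0.0321 -0.0037] yaw 0.312 rows 3.4
```

Emit:
carry_out --claw '[1,1,1,1,1]' --pt "0 0 -0.012" --pt "0.06 -0.006 -0.012" --pt "0.14 -0.013 -0.012" --pt "0.23 -0.021 -0.012" --pt "0.31 -0.029 -0.012" --yaw '[0,0.08,0.16,0.24,0.312]'

```text
time_s: 11.45
tcp_pos: [0.4606, -0.1605, 0.0425]
eef_rot: [0.817, 0.577, 0.0, 0.0]
ft_force: [0.1, -0.1, -1.1]
opening: 0.225
```

Emit:
carry_out --claw '[1,1,1]' --pt "0 0 0" --pt "0 0 0" --pt "0 0 0" --yaw '[0,0,0]'

```text
time_s: 11.75
tcp_pos: [0.4616, -0.1629, 0.0425]
eef_rot: [0.816, 0.579, 0.0, 0.001]
ft_force: [-0.2, -0.1, -1.9]
opening: 0.225
```

```bash
python3 - <<'E'
from h import *
c=snap('wrist','w5.png')
to(.4597,-.146,.0362,70.7)
u=np.array([np.cos(np.radians(70.7)),np.sin(np.radians(70.7))]);n=np.array([u[1],-u[0]])
hsv=cv2.cvtColor(c['pixels'],cv2.COLOR_RGB2HSV); m=cv2.inRange(hsv,(5,150,60),(20,255,255))
k=max(cv2.findContours(m,0,2)[0],key=cv2.contourArea); print(cv2.boundingRect(k), cv2.boxPoints(cv2.minAreaRect(k)))
E
```

```text
t 11.8 at [ 0.4614 -0.1631  0.0423] h 70.7 open 0.224 F [-0.5  0.1 -1.2] -> off [ 0.0311 -0.0146  0.0123] yaw -0.0002 rows 0.4
(286, 49, 58, 214) [[285.65283   49.00482 ]
 [340.8783    48.237793]
 [343.84534  261.86325 ]
 [288.61987  262.63028 ]]
```

View pics/w5.png

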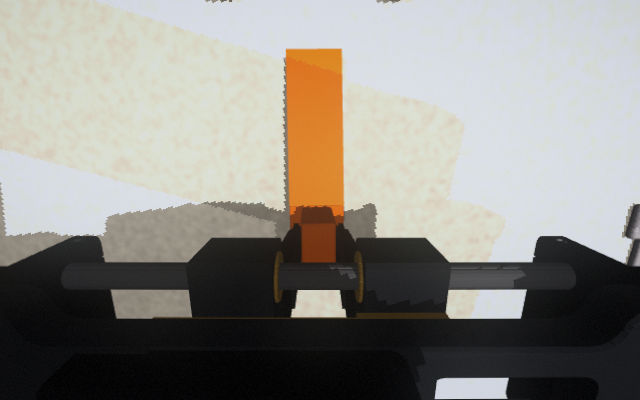

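The wedge is held square, with nose corners at (286,49) and (342,49).

```bash
python3 - <<'E'
from h import *
c=load('w5'); P=ray(c,[[286,49],[342,49]],.0102); nose=P.mean(0)[:2]; print(P, 'w',np.linalg.norm(P[0]-P[1]))
u=np.array([np.cos(np.radians(70.7)),np.sin(np.radians(70.7))]);n=np.array([u[1],-u[0]])
tcp=np.array([.4615,-.163]); print('nose rel tcp',(nose-tcp)@u,(nose-tcp)@n,'head',np.degrees(np.arctan2(*(n@np.c_[[0,0],[0,0]]+ (P[1]-P[0])[:2]))))
lip=np.array([.5112,.0014]); print('nose to lip',(lip-nose)@u,(lip-nose)@n)
E
```

```text
[[ 0.48079319 -0.03867831  0.0102    ]
 [ 0.51867505 -0.05189463  0.0102    ]] w 0.04012114957295371
nose rel tcp 0.12373507304627406 -0.002820616669811836 head 109.23298797370389
nose to lip 0.04785236871185603 -0.004609042198555562
```

Emit:
carry_out --claw '[1,1,1,1,1]' --pt "0 -0.01 0.006" --pt "0 -0.01 0.0105" --pt "0 -0.01 0.012" --pt "0.02 -0.01 0.012" --pt "0.05 -0.01 0.012" --yaw '[0,0,0,0,0]'

```text
time_s: 12.3
tcp_pos: [0.4648, -0.1371, 0.0361]
eef_rot: [0.816, 0.578, 0.0, 0.0]
ft_force: [-0.1, -0.6, -0.6]
opening: 0.222
```

Emit:
carry_out --claw '[1,1,1,1,1]' --pt "0.03 0 0" --pt "0.06 0 0" --pt "0.09 0 0" --pt "0.115 0 0" --pt "0.13 0 0" --yaw '[0,0,0,0,0]'

```text
time_s: 12.8
tcp_pos: [0.4864, -0.0746, 0.0361]
eef_rot: [0.815, 0.579, 0.0, 0.0]
ft_force: [-0.7, -0.7, -0.7]
opening: 0.225
```

```bash
python3 -c "
from h import *
to(.4716,-.1155,.0362,70.7)
snap('scene','s6.png'); a=cv2.imread('pics/s6.png')[100:270,230:430]; cv2.imwrite('pics/s6c.png',cv2.resize(a,None,fx=4,fy=3.5,interpolation=2))
s=read_state();p=s['tcp_pos'][:2]
u=np.array([np.cos(np.radians(70.7)),np.sin(np.radians(70.7))])
print('nose past lip',(p-[.5112,.0014])@u+.1237)"
```

```text
t 12.8 at [ 0.4864 -0.0746  0.0361] h 70.7 open 0.225 F [-0.7 -0.7 -0.7] -> off [-0.087  -0.001  -0.0001] yaw 0.0006 rows 0.9
nose past lip 0.04426959340302171
```

View pics/s6c.png

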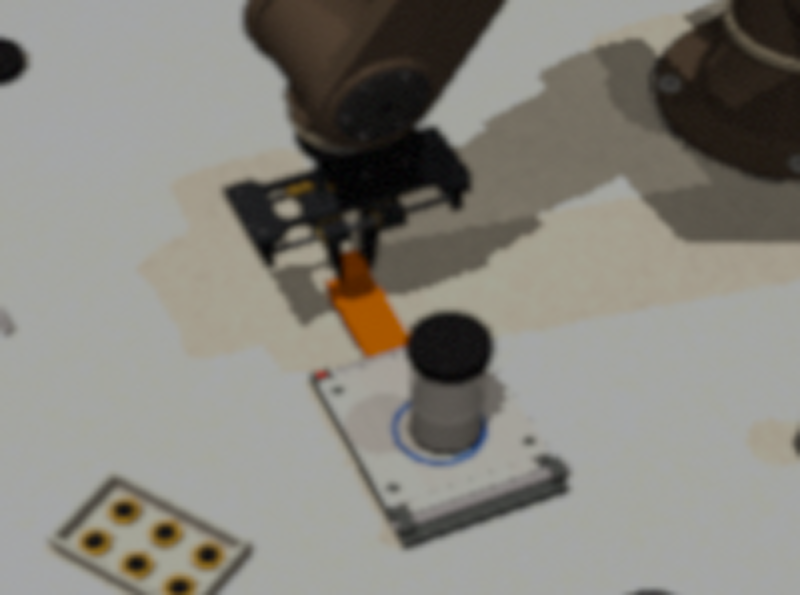

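The crop shows the wedge entering centrally under the plate at about (385,345), with the reservoir upright inside the ring at (447,420). I'll now push slowly and watch the force.

Emit:
carry_out --claw '[1,1,1,1,1]' --pt "0.003 0 0" --pt "0.006 0 0" --pt "0.008 0 0" --pt "0.008 0 0" --pt "0.008 0 0" --yaw '[0,0,0,0,0]'

```text
time_s: 13.35
tcp_pos: [0.4873, -0.0721, 0.0362]
eef_rot: [0.816, 0.578, -0.0, 0.0]
ft_force: [-1.5, -4.6, 0.6]
opening: 0.227
```

Emit:
carry_out --claw '[1,1,1]' --pt "0.002 0 0" --pt "0.004 0 0" --pt "0.004 0 0" --yaw '[0,0,0]'

```text
time_s: 13.65
tcp_pos: [0.488, -0.0702, 0.0363]
eef_rot: [0.816, 0.579, -0.0, 0.0]
ft_force: [-2.3, -5.1, 0.8]
opening: 0.226
```

Emit:
carry_out --claw '[1,1,1]' --pt "0.002 0 0" --pt "0.004 0 0" --pt "0.004 0 0" --yaw '[0,0,0]'

```text
time_s: 13.95
tcp_pos: [0.4887, -0.0683, 0.0362]
eef_rot: [0.816, 0.579, -0.0, 0.0]
ft_force: [-1.8, -5.7, 1.6]
opening: 0.23
```

Emit:
carry_out --claw '[1,1,1]' --pt "0.002 0 0" --pt "0.004 0 0" --pt "0.004 0 0" --yaw '[0,0,0]'

```text
time_s: 14.25
tcp_pos: [0.4894, -0.0664, 0.0362]
eef_rot: [0.816, 0.579, -0.0, 0.0]
ft_force: [-2.3, -5.1, 0.0]
opening: 0.228
```

Emit:
carry_out --claw '[1,1,1]' --pt "0.002 0 0" --pt "0.004 0 0" --pt "0.004 0 0" --yaw '[0,0,0]'

```text
time_s: 14.55
tcp_pos: [0.49, -0.0645, 0.0362]
eef_rot: [0.816, 0.579, -0.0, 0.0]
ft_force: [-2.1, -4.3, -0.2]
opening: 0.226
```

Emit:
carry_out --claw '[1,1,1,1,1]' --pt "0.004 0 0" --pt "0.008 0 0" --pt "0.012 0 0" --pt "0.016 0 0" --pt "0.016 0 0" --yaw '[0,0,0,0,0]'

```text
time_s: 15.05
tcp_pos: [0.4927, -0.0567, 0.0362]
eef_rot: [0.816, 0.579, -0.0, 0.0]
ft_force: [-2.1, -3.7, -1.3]
opening: 0.225
```

```bash
python3 - <<'E'
from h import *
c=snap('wrist','w7.png'); s=snap('scene','s7.png'); t=snap('top','t7.png')
to(.49,-.06,.0362,70.7)
a=cv2.resize(c['pixels'],(640,400))[:300]; b=load('s6')['pixels'][185:265,290:380]; d=s['pixels'][185:265,290:380]
bd=cv2.resize(np.hstack([b,d]),(640,285),interpolation=2)
cv2.imwrite('pics/v7.png',np.vstack([a,bd])[:,:,::-1])
E
```

```text
t 15.2 at [ 0.4927 -0.0568  0.0362] h 70.7 open 0.227 F [-0.8 -3.8 -1.7] -> off [-0.0079 -0.003  -0.0001] yaw -0.0001 rows 0.1
```

View pics/v7.png

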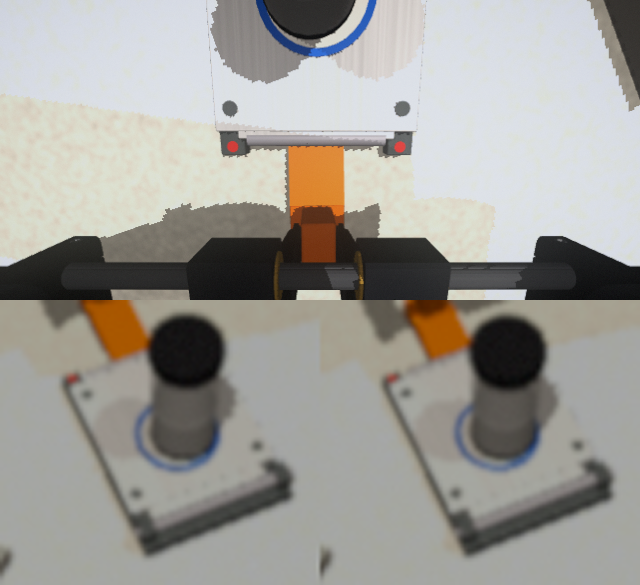

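The wrist view shows the bar at row 140 (columns 247–386), the rail-end dots at (232,146) and (400,146), and the ramp passing under the bar. I'll estimate the bar's position relative to the wedge from this.

```bash
python3 - <<'E'
from h import *
c=load('w7'); c5=load('w5')
im=c['pixels'].astype(int)
print('col 265 rows 125-160',[ (r,int(im[r,262:272].mean())) for r in range(126,158)])
print('col 315',[ (r,tuple(im[r,310:320].mean(0).astype(int))) for r in range(128,156,1)])
print('row140', [(x,int(im[138:142,x].mean())) for x in list(range(238,252))+list(range(380,396))])
u=np.array([np.cos(np.radians(70.7)),np.sin(np.radians(70.7))]); tcp=np.array([.4927,-.0568])
def al(P): return ((P[:,:2]-tcp)@u).round(4)
for z in (.019,.022,.024): print(z,'bar axis rel tcp',al(ray(c,[[316,140]],z)))
red=cv2.inRange(cv2.cvtColor(c['pixels'],cv2.COLOR_RGB2HSV),(0,150,100),(4,255,255)); n,_,st,ce=cv2.connectedComponentsWithStats(red[:180])
for i in range(1,n):
    if st[i,4]>20: P=ray(c,[ce[i]],.016); print('red',ce[i],P,al(P))
E
```

```text
col 265 rows 125-160 [(126, 223), (127, 217), (128, 210), (129, 210), (130, 182), (131, 192), (132, 200), (133, 201), (134, 201), (135, 164), (136, 162), (137, 168), (138, 167), (139, 160), (140, 151), (141, 144), (142, 135), (143, 122), (144, 107), (145, 91), (146, 115), (147, 117), (148, 132), (149, 153), (150, 192), (151, 211), (152, 214), (153, 214), (154, 214), (155, 214), (156, 214), (157, 214)]
col 315 [(128, (np.int64(221), np.int64(224), np.int64(225))), (129, (np.int64(220), np.int64(224), np.int64(225))), (130, (np.int64(202), np.int64(197), np.int64(194))), (131, (np.int64(186), np.int64(187), np.int64(192))), (132, (np.int64(217), np.int64(220), np.int64(227))), (133, (np.int64(221), np.int64(224), np.int64(230))), (134, (np.int64(220), np.int64(221), np.int64(226))), (135, (np.int64(187), np.int64(183), np.int64(187))), (136, (np.int64(169), np.int64(163), np.int64(167))), (137, (np.int64(179), np.int64(173), np.int64(177))), (138, (np.int64(177), np.int64(171), np.int64(176))), (139, (np.int64(170), np.int64(163), np.int64(167))), (140, (np.int64(156), np.int64(150), n
[... 727 characters left out ...]
, np.int64(136), np.int64(54))), (155, (np.int64(222), np.int64(136), np.int64(54)))]
row140 [(238, 86), (239, 90), (240, 96), (241, 88), (242, 81), (243, 83), (244, 79), (245, 77), (246, 107), (247, 155), (248, 155), (249, 154), (250, 156), (251, 155), (380, 187), (381, 186), (382, 186), (383, 187), (384, 187), (385, 163), (386, 103), (387, 100), (388, 110), (389, 119), (390, 121), (391, 123), (392, 124), (393, 116), (394, 101), (395, 101)]
0.019 bar axis rel tcp [0.0604]
0.022 bar axis rel tcp [0.0605]
0.024 bar axis rel tcp [0.0606]
red [232.22826087 146.10869565] [[0.45185919 0.01663624 0.016     ]] [0.0558]
red [399.52941176 146.55294118] [[ 0.56757819 -0.02411755  0.016     ]] [0.0556]
```

Dead reckoning and force suggest about 3.4 mm of lift, while the picture suggests about 2.5 mm. As an independent check I'll use the reservoir cap's shift between plate-down and now.

```bash
cat > lift.py <<'E'
from h import *
import sys
u=np.r_[np.cos(np.radians(70.7)),np.sin(np.radians(70.7)),0]
H=np.r_[np.array([.541,.0863])+.075*u[:2],.025]
def shift(a,b,X,r):
    p=proj(a,[X])[0]; x,y=np.round(p).astype(int); g=[cv2.cvtColor(i['pixels'],cv2.COLOR_RGB2GRAY).astype(np.float32)[y-r:y+r,x-r:x+r] for i in(a,b)]
    cc,W=cv2.findTransformECC(g[0],g[1],np.eye(2,3,dtype=np.float32),cv2.MOTION_TRANSLATION,(3,200,1e-6)); return W[:,2],cc
for ra,rb in((sys.argv[1:3]),(sys.argv[3:5])):
    a,b=load(ra),load(rb)
    for nm,X,r in(('cap',[.5415,.089,.164],22),('lip',np.r_[.5112,.0014,.024],10),('hinge',[.5618,.1543,.034],12)):
        X=np.array(X)
        if nm=='hinge': m=0
        th=.024; v=X-H; k=v@u; dX=th*(v[2]*u+np.r_[0,0,-k]); e=proj(a,[X+dX])[0]-proj(a,[X])[0]
        try: s,cc=shift(a,b,X,r); print(ra,rb,nm,'per 4mm',e.round(2),'seen',s.round(2),'cc',round(cc,3),'lift mm',round(4*(s@e)/(e@e),2))
        except cv2.error: print(nm,'fail')
E
python3 lift.py s6 s7 top4 t7
```

```text
s6 s7 cap per 4mm [0.51 0.54] seen [0.58 1.02] cc 0.96 lift mm 6.08
s6 s7 lip per 4mm [-0.01 -0.69] seen [0.4  0.26] cc 0.98 lift mm -1.55
s6 s7 hinge per 4mm [0.03 0.04] seen [-0.07  0.01] cc 0.999 lift mm -2.86
top4 t7 cap per 4mm [-1.48 -0.54] seen [-0.7  -0.26] cc 0.988 lift mm 1.9
lip fail
top4 t7 hinge per 4mm [-0.08 -0.03] seen [-0.38 -0.04] cc 0.886 lift mm 16.65
```

```bash
python3 - <<'E'
from h import *
s=read_state(); print('F',s['ft_force'],'T',s['ft_torque'])
c=load('w7'); K=c['camera_matrix']; print('fx',K[0,0],'cam',-c['R'].T@c['t'])
for z in(.019,.021,.023,.025): P=ray(c,[[246.3,139],[385.7,139]],z); print('bar len at z',z,np.linalg.norm(P[0]-P[1]))
E
```

```text
F [-0.8064327  -3.82311688 -1.7456397 ] T [-0.82722104  0.04546949  0.06250804]
fx 290.0625981919066 cam [0.5162174  0.00903791 0.23173338]
bar len at z 0.019 0.10017247183798211
bar len at z 0.021 0.09923070639177038
bar len at z 0.023 0.09828894094555866
bar len at z 0.025 0.09734717549934709
```

Emit:
carry_out --claw '[0.4,0.4,0.4,0.4]' --pt "0 0 0" --pt "0 0 0" --pt "0 0 0" --pt "0 0 0" --yaw '[0,0,0,0]'

```text
time_s: 15.6
tcp_pos: [0.4928, -0.0565, 0.0362]
eef_rot: [0.816, 0.579, 0.0, 0.0]
ft_force: [0.2, -0.2, -0.5]
opening: 0.298
```

```bash
python3 - <<'E'
from h import *
s=read_state(); print('F',s['ft_force'],'T',s['ft_torque'],s['opening'])
a=load('w7'); b=snap('wrist','w8.png')
for n,(x0,y0,x1,y1) in dict(ramp=(275,140,355,215),block=(295,200,345,265),plate=(205,90,430,165)).items():
    g=[cv2.cvtColor(i['pixels'],cv2.COLOR_RGB2GRAY).astype(np.float32)[y0:y1,x0:x1] for i in(a,b)]
    print(n,cv2.findTransformECC(g[0],g[1],np.eye(2,3,dtype=np.float32),cv2.MOTION_TRANSLATION,(3,200,1e-6))[1][:,2])
E
```

```text
F [ 0.15131313 -0.18113863 -0.54571311] T [-0.03780358 -0.07191641 -0.00565912] 0.29790391963773144
ramp [0.7567544  0.37499562]
block [ 6.7547035  -0.74548215]
plate [0.11125325 0.3610297 ]
```

```bash
python3 - <<'E'
from h import *
a=load('top4'); b=load('t7'); s=load('s6'); d=load('s7')
for A,B,nm,X in((a,b,'top',[.5415,.089,.164]),(s,d,'scene',[.5415,.089,.164])):
    p=np.round(proj(A,[X])[0]).astype(int)
    for dx,dy,r in((0,0,16),(0,0,19),(-4,0,16),(-4,4,16),(-8,0,12),(0,-8,12)):
        x,y=p+[dx,dy]; g=[cv2.cvtColor(i['pixels'],cv2.COLOR_RGB2GRAY).astype(np.float32)[y-r:y+r,x-r:x+r] for i in(A,B)]
        try: cc,W=cv2.findTransformECC(g[0],g[1],np.eye(2,3,dtype=np.float32),cv2.MOTION_TRANSLATION,(3,300,1e-7)); print(nm,(dx,dy,r),W[:,2].round(2),round(cc,3))
        except cv2.error: print('fail')
# frame-fixed null: cone / tray in same pair
    for Y in ((258,153),(325,128)) if nm=='top' else ((325,283),(268,257)):
        x,y=Y; r=18; g=[cv2.cvtColor(i['pixels'],cv2.COLOR_RGB2GRAY).astype(np.float32)[y-r:y+r,x-r:x+r] for i in(A,B)]
        print('null',cv2.findTransformECC(g[0],g[1],np.eye(2,3,dtype=np.float32),cv2.MOTION_TRANSLATION,(3,300,1e-7))[1][:,2].round(2))
x,y=300,214
v=np.hstack([a['pixels'][y-45:y+45,x-50:x+60],b['pixels'][y-45:y+45,x-50:x+60]])
cv2.imwrite('pics/v8.png',np.clip(cv2.resize(v,None,fx=3.6,fy=3.6,interpolation=2)[:,:,::-1]*1.6,0,255).astype(np.uint8))
E
```

```text
top (0, 0, 16) [-1.06 -0.28] 0.98
top (0, 0, 19) [-0.84 -0.31] 0.982
top (-4, 0, 16) [-0.86 -0.25] 0.989
top (-4, 4, 16) [-0.84 -0.34] 0.977
top (-8, 0, 12) [-0.82 -0.3 ] 0.971
top (0, -8, 12) [-0.97 -0.31] 0.977
null [0.01 0.02]
null [ 0. -0.]
scene (0, 0, 16) [0.44 0.76] 0.944
scene (0, 0, 19) [0.54 0.91] 0.961
scene (-4, 0, 16) [0.76 0.78] 0.962
scene (-4, 4, 16) [0.51 0.51] 0.987
scene (-8, 0, 12) [0.71 0.51] 0.98
scene (0, -8, 12) [0.85 1.37] 0.958
null [0.01 0.  ]
null [-0. -0.]
```

View pics/v8.png

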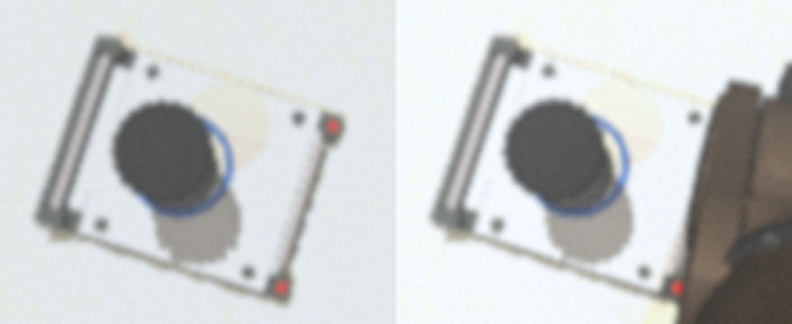

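The top pair shows the cap moved about (−0.9,−0.3) px, which is a lift of about 2.5 mm and agrees with the ramp picture. Re-grip, push about 6 mm more, and re-measure.

Emit:
carry_out --claw '[1,1,1,1,1]' --pt "0 0 0" --pt "0 0 0" --pt "0 0 0" --pt "0 0 0" --pt "0 0 0" --yaw '[0,0,0,0,0]'

```text
time_s: 16.15
tcp_pos: [0.4925, -0.0565, 0.0362]
eef_rot: [0.816, 0.579, -0.0, -0.0]
ft_force: [-1.6, 1.0, 1.8]
opening: 0.226
```

Emit:
carry_out --claw '[1,1,1,1,1]' --pt "0.003 0 0" --pt "0.006 0 0" --pt "0.009 0 0" --pt "0.012 0 0" --pt "0.012 0 0" --yaw '[0,0,0,0,0]'

```text
time_s: 16.65
tcp_pos: [0.4947, -0.0514, 0.0362]
eef_rot: [0.816, 0.579, -0.0, 0.0]
ft_force: [-1.3, -4.9, 0.8]
opening: 0.228
```

```bash
cat > m.py <<'E'
from h import *
import sys
A=load('top4'); p=np.round(proj(A,[[.5415,.089,.164]])[0]).astype(int); e=np.array([-1.48,-.54])
def meas(B):
    o=[]
    for dx,dy,r in((0,0,16),(0,0,19),(-4,0,16),(-4,4,16),(-8,0,12),(0,-8,12)):
        x,y=p+[dx,dy]; g=[cv2.cvtColor(i['pixels'],cv2.COLOR_RGB2GRAY).astype(np.float32)[y-r:y+r,x-r:x+r] for i in(A,B)]
        W=cv2.findTransformECC(g[0],g[1],np.eye(2,3,dtype=np.float32),cv2.MOTION_TRANSLATION,(3,300,1e-7))[1][:,2]; o.append(4*W@e/(e@e))
    return np.round(o,2),np.median(o)
print('before',meas(load('t7')))
for i in range(3): print('now',meas(snap('top',sys.argv[1]+str(i)+'.png')))
c=snap('wrist',sys.argv[1]+'w.png'); s=read_state(); p2=s['tcp_pos'][:2]
u=np.array([np.cos(np.radians(70.7)),np.sin(np.radians(70.7))])
im=c['pixels'].astype(int); r=next(r for r in range(125,180) if im[r,312:320,0].mean()-im[r,312:320,2].mean()>80)
al=(ray(c,[[316,r-.3-7.2]],.022)[0,:2]-p2)@u
print('edge row',r,'nose past (pic)',.1237-al,'(dead reck.)',(p2-[.5112,.0014])@u+.1237,s['time_s'],s['tcp_pos'],s['opening'],s['ft_force'])
E
python3 m.py f
```

```text
before (array([2.76, 2.28, 2.28, 2.31, 2.22, 2.57]), np.float64(2.293970364894145))
now (array([2.94, 2.47, 2.48, 2.52, 2.5 , 2.65]), np.float64(2.511813412454223))
now (array([2.85, 2.48, 2.44, 2.53, 2.52, 2.62]), np.float64(2.524582992437672))
now (array([2.93, 2.45, 2.46, 2.51, 2.5 , 2.66]), np.float64(2.503196079340988))
edge row 154 nose past (pic) 0.06779127631495255 (dead reck.) 0.06841807538525829 16.85 [ 0.49466903 -0.05138465  0.03616938] 0.22282985192993518 [-1.84797646 -4.49829018  0.50737946]
```

The cap shift barely changed while the picture's nose depth grew by 5.7 mm. I'll check for the wedge slipping in the grip, and for plate motion in the wrist pictures.

```bash
python3 - <<'E'
from h import *
a,b=load('w7'),load('fw')
def ecc(a,b,x0,y0,x1,y1,init=(0,0)):
    g=[cv2.cvtColor(i['pixels'],cv2.COLOR_RGB2GRAY).astype(np.float32)[y0:y1,x0:x1] for i in(a,b)]
    W=np.float32([[1,0,init[0]],[0,1,init[1]]]); cc,W=cv2.findTransformECC(g[0],g[1],W,cv2.MOTION_TRANSLATION,(3,300,1e-7)); return W[:,2].round(2),round(cc,3)
print('block w7->fw',ecc(a,b,292,200,346,268)); print('block w5->fw',ecc(load('w5'),b,292,200,346,268))
# scale of features: bar length, reds
for n,c in(('w7',a),('w8',load('w8')),('fw',b)):
    g=c['pixels'].astype(int).sum(2)/3; hsv=cv2.cvtColor(c['pixels'],cv2.COLOR_RGB2HSV); red=cv2.inRange(hsv,(0,150,100),(4,255,255))[:190]
    k,_,st,ce=cv2.connectedComponentsWithStats(red); q=sorted([ce[i] for i in range(1,k) if st[i,4]>20],key=lambda v:v[0])
    r=next(r for r in range(125,180) if c['pixels'][r,312:320,0].mean()*1.-c['pixels'][r,312:320,2].mean()>80); row=g[r-9:r-5].mean(0)
    gr=np.diff(row); L=235+np.argmax(gr[235:255]); Rr=375+np.argmin(gr[375:398])
    sub=lambda i:i+.5+(abs(gr[i+1])-abs(gr[i-1]))/(2*(abs(gr[i-1])+abs(gr[i])+abs(gr[i+1])))
    # dark screws in the plate
    d=(g<150).astype(np.uint8); k,_,st,ce2=cv2.connectedComponentsWithStats(d[:r-12]); sc=sorted([ce2[i] for i in range(1,k) if 60<st[i,4]<400 and 200<ce2[i][0]<430],key=lambda v:v[0])
    print(n,'edge',r,'reds',np.round(q,2).tolist(),'bar',sub(L),sub(Rr),sub(Rr)-sub(L),'screws',np.round(sc,2).tolist())
    if len(q)==2: print('   bar/red',(sub(Rr)-sub(L))/(q[1][0]-q[0][0]), 'screw/red',(sc[-1][0]-sc[0][0])/(q[1][0]-q[0][0]) if len(sc)>1 else '','row red-bar',q[0][1]-r,'row screw-red',sc[0][1]-q[0][1] if sc else '')
E
```

```text
block w7->fw (array([0.26, 0.11], dtype=float32), 0.985)
block w5->fw (array([0.41, 0.07], dtype=float32), 0.972)
w7 edge 146 reds [[232.23, 146.11], [399.53, 146.55]] bar 246.3019801980198 385.35360360360363 139.05162340558383 screws [[229.53, 108.08], [401.75, 108.21]]
   bar/red 0.831145647603687 screw/red 1.029413797579862 row red-bar 0.10869565217390686 row screw-red -38.024896769492344
w8 edge 146 reds [[232.38, 146.47], [399.48, 146.94]] bar 238.55670103092783 393.3833992094862 154.82669817855836 screws [[229.88, 108.64], [401.4, 108.88]]
   bar/red 0.9265449258937397 screw/red 1.0264216635506644 row red-bar 0.47191011235955216 row screw-red -37.83060576453346
fw edge 154 reds [[232.71, 153.99], [398.83, 154.49]] bar 238.66804979253112 393.3402130492676 154.6721632567365 screws [[229.79, 116.92], [401.18, 117.08]]
   bar/red 0.9310885082754413 screw/red 1.0317014198102068 row red-bar -0.011235955056179137 row screw-red -37.06443972061949
```

The block is unchanged in the grip (0.1 px). The plate screws grew relative to the rail dots, so the plate did rise. The wedge depth now implies 3.6–4.6 mm of lift, so I'm handing in.

```bash
python3 -c "
from h import *
s=read_state(); print(s['time_s'],s['tcp_pos'],s['opening'],s['ft_force']); print(job_done())"
```

```text
16.85 [ 0.49466903 -0.05138465  0.03616938] 0.22282985192993518 [-1.84797646 -4.49829018  0.50737946]
the job is handed in; nothing more can be done
None
```

I stood the larger clear reservoir in the ring and let go of it. Its cap measured about 4 mm from the ring centre, inside the 20 mm allowed. I then pushed the wedge nose first, centrally between the rails, under the plate's free edge. I handed the job in at about 17 s, still gripping the wedge.

**Last checks on the wedge:**
- It had not slipped in the grip; its image moved by about 0.1 pixel.
- The tool height matched the height at which I gripped the wedge on the bench, and I let go once mid-push so the wedge could settle flat.
- The push force was about 5 N, with a vertical force near zero.

**Size of the gap, where my estimates disagreed:**

| Method | Estimated gap |
|---|---|
| How far the nose is past the bar (wrist picture and arm position) | 3.6–3.7 mm |
| Where the push force first rose | about 4.6 mm |
| Shift of the reservoir cap in the top view | about 2.5 mm |

I gave the cap reading little weight. It rose by only 0.2 mm over the last 5.5 mm push, which should have added about 1.1 mm. In the wrist pictures, the plate's screws against the fixed rail dots suggest that push added about 0.9 mm (±0.4 mm). I therefore take the gap as about 4 mm.

I made no move at the caps, cone, seal tray or spanner; the cone and tray did not shift between the pictures I compared.

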